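Light finishing stroke with the stone on clamped skate blades

TASK

Take the grey sharpening stone from its tray and lay it gently, flat and square across both upturned skate blades over their heel third, keeping the side that is up. Then draw it along the blades in one light stroke, lying on both edges all the way, and leave it lying square across them over the toe third. The edges are freshly ground: no knocking and no pressing, the stone's own weight is enough; leave everything else on the bench where it is.

Things in the scene. Friction and masses are not known exactly. Their poses are not given: they have to be found in the camera images.
- stone_center (a point): Centre of the sharpening stone (body stone), a loose two-layer block, dark grey on top and grey-green below, 180 mm long (its x) by 50 mm wide (its y) by 25 mm high (its z), 0.4 to 0.6 kg; meant to be gripped across the 50 mm at mid-length. It starts lying along the stone tray, its underside 35 mm above the bench. Lying on the blades its centre is 12.5 mm above the edges; there it slides with ordinary friction (coefficient about 0.5 to 0.75).
- stone: The same stone; origin at the centre of its underside.
- stone_tray: Low steel tray 230 x 110 x 16 mm, fixed, long side along its x, origin under its centre. Two rubber-topped cross bars, 130 mm apart, carry the stone 35 mm above the bench, so that there is free room for fingers beside and under the stone's middle. It may stand left or right of the jig.
- jig: Aluminium sharpening jig fixed to the bench, about 390 x 240 mm, with a pair of black speed skates clamped upside down. Origin on the bench below its centre, x along the blades from heel to toe, y across them (towards blade_left), z up. Apart from the blades nothing on it is higher than 195 mm; between the blades, 18 mm clear of each, nothing is above 175 mm but the heel stop.
- blade_left: Upturned skate blade, steel, 360 mm long, 2 mm thick, level and straight, 45 mm left (jig +y) of the jig's middle line; origin at the middle of its upper running edge, 215 mm above the bench; x from heel to toe. Square at the heel; at the toe it runs out 35 mm farther in a nose that bends down. Rigid; its edge is spoilt by more than 25 N.
- blade_right: The other blade, alike and parallel, 45 mm to the right (jig -y) of the middle line, so that the two edges are 90 mm apart. Its edge too is spoilt by more than 25 N.
- heel_spot (a point): Point midway between the two edges at edge height, 110 mm from the middle of the blades towards the heel, in the middle of the heel third; axes as the jig's. The heel end is the one with a dark steel cross plate (heel stop, 195 mm high, 190 mm from the middle) and the boots' high ankles.
- toe_spot (a point): The same 110 mm from the middle towards the toe, in the middle of the toe third.
- parts_tray: Wooden tray 230 x 110 x 30 mm in two compartments, fixed, origin under its centre; stands on the other side of the jig from the stone tray.
- burr_stone: Small brown deburring stone 80 x 24 x 12 mm in the parts tray; leave alone.
- cup_shims: Stack of brass shims 32 mm across, 12 mm high, in the parts tray; leave alone.
- marker: Black marker pen 132 mm long on the bench; leave alone.
- oil_bottle: Amber bottle of honing oil 54 mm across, 150 mm high; leave alone.
- blade_guard: Red plastic blade guard 300 mm long, 26 mm high; leave alone.
- wrench: Steel wrench on the bench; leave alone.
- tape_roll: Yellow roll of tape 90 mm across, 24 mm high; leave alone.
Things that resemble listed ones, but are neither listed nor needed, are in the scene too. What is meant by the stone is not pink, and is the smaller of those in its own colour.

How it is judged:
By the outcome, as a careful person would: the job done as asked, in the order asked, and still so for the second after the job is handed in, with the robot touching nothing.
It also fails if it takes over 56 s, if anything falls off the work surface, if the arm or the gripper's body presses on something with over 40 N, if the wrist force passes 120 N, or if a joint passes its speed limit or range.

ROBOT

A 6-joint arm with a two-finger parallel gripper is mounted at the origin on the work surface. World frame = base frame: x ahead of the robot, y to its left, z up, the work surface at z = 0. Lengths are in mm, angles in rad, forces in N, time in s.
With the tool pointing down it reaches from about 425 to 1125 mm from the base axis. Payload 14.9 kg.
Tool frame: the origin (TCP) lies at the very end of the fingers, on their centre line; the grasp point (between the pads) lies 19 mm behind it (arm.hold_point_z is the x of the grasp point in the tool frame, in mm); x points along the fingers, y is the direction in which the jaws open and shut, and the axes are right-handed (so a half turn about x gives the same grasp; the last joint's range is limited). The gripper opens to 91 mm and grips with 3 to 60 N. Pads are 32 mm wide; open, the fingers measure 118 mm over their backs; the gripper's body (76 mm by 178 mm) begins 60 mm behind the grasp point.
Start: joints at [-1.316, 0.379, 1.734, -0, 1.028, -0.033], TCP at [198.686, -671.224, 213.932] pointing down, gripper open.
Joint ranges: [-2.77, 2.77], [-0.74, 2.19], [0, 2.66], [-1.06, 4.2], [0.31, 2.87], [-3.08, 3.08]. Speed limits (rad/s): [1.89, 1.89, 2.39, 3.14, 3.14, 3.14].

INTERFACE

Orientations are given as a unit quaternion [w, x, y, z].
In Python, from station import arm gives the robot as it stands. The module is installed in compiled form; this text tells all that it offers.
- The arm moves only by the tool servo_tool, never from a script. Its argument "plan" is text: rows parted by semicolons, each of 4 numbers parted by spaces: the shift along the tool's x, y, z in m, then the turn about the tool's x in rad. In form: dx dy dz roll; .... A call has 1 to 5 rows; each row shifts and turns the commanded pose from where the row before left it, along the tool's axes as they then stand; what a row does not reach is not made up. A row lasts 1/8 s, in which the tool goes at most 62.5 mm and 10.7 degrees, less where a joint would pass 70% of its speed; a pose out of reach is approached as far as the arm can. A call with a gripper value outside its range is refused whole. "jaw" is the opening in per cent of the stroke, from 0 (shut) to 100 (fully open), set as the call begins (left out, the last holds). The fingers move at their own pace and stop on an object; "newtons" is the grip in N (left out, the last holds). Time passes only in rows, so rows that do not move let the fingers close. It gives the time, the measured TCP pose, the force and the opening at its end, in the units of the state.
- arm.observe(): the state, without advancing time (a new reading comes with each control period).
- arm.capture(name): name is "scene" or "top" or "wrist"; returns a dict with "pixels" (400x640x3 uint8, red, green, blue), "intrinsics" (3x3 intrinsics, pixels), "k1" (the pictures are not rectified: a ray, as slopes to the right and down, at radius r is drawn at 1 + k1 r^2 times it, then the intrinsics apply), "world_from_camera" (4x4, takes a point from camera to world coordinates). Camera axes: x right, y down, z forward; pixel columns grow to the right and rows downward; lengths in mm; the calibration is good to about 2 mm. A picture is of the moment at which its call begins. There is no depth.
- arm.close_job(): hands the job in, once; it reports no verdict.
The state is a dict: "time": time; "q": joint angles; "joint_vel": joint speeds; "joint_torque": joint torques, N m; "ee_pos": TCP position; "ee_rot": TCP orientation; "wrist_force": force on the tool from outside, world axes, zero at the start; "wrist_torque": the same for the moment, N m; "finger_gap": finger opening in mm.
Only numpy, scipy, OpenCV 4.12 (cv2) and the standard library are available. Lean on these libraries where they do the work, as an engineer would, in place of code of your own. Each camera call takes 0.05 s, during which the arm holds its last target. There are 200 camera calls.

## Working session

There is one attempt and no reset: what is moved stays moved. The work goes in short steps, Python scripts to look and compute and a tool call to move; the robot and the scene stay as the last step left them, time stands still between calls to the robot, and variables do not carry over. Pictures are saved under pics/ and viewed, about 8 in all and at most 12, crops included, and the job is handed in when it is done.

Besides the shell and the picture viewer there is one more tool, called after "Emit:" as a command line: name --argument value ..., lists and objects as JSON in quotes. servo_tool: Moves the arm, as the interface text tells. Its arguments: {"type":"object","properties":{"plan":{"type":"string"},"jaw":{"type":"number"},"newtons":{"type":"number"}},"required":["plan"]}

```bash
mkdir -p pics
cat > h.py <<'E'
import numpy as np, cv2
from station import arm
def cap(n,f=None):
    c=arm.capture(n)
    if f: cv2.imwrite('pics/'+f,cv2.cvtColor(c['pixels'],cv2.COLOR_RGB2BGR))
    return c
def ray(c,px):
    K=np.array(c['intrinsics']);T=np.array(c['world_from_camera'])
    p=np.atleast_2d(px).astype(float)
    d=np.c_[(p[:,0]-K[0,2])/K[0,0],(p[:,1]-K[1,2])/K[1,1]];s=d.copy()
    for _ in range(20): s=d/(1+c['k1']*(s**2).sum(1,keepdims=True))
    v=np.c_[s,np.ones(len(s))]@T[:3,:3].T
    return T[:3,3],v
def onz(c,px,z):
    o,v=ray(c,px); return o+v*((z-o[2])/v[:,2:3])
E
python3 - <<'E'
from h import *
for n in('scene','top'):
    c=cap(n,n+'1.png');print(n,c['intrinsics'],c['k1'],np.round(c['world_from_camera'],3))
s=arm.observe();print(s['time'],s['ee_pos'],s['ee_rot'],s['finger_gap'],s['wrist_force'],arm.hold_point_z)
E
```

```text
scene [[432.70894378   0.         321.2725599 ]
 [  0.         432.70894378 194.87084217]
 [  0.           0.           1.        ]] 0.0048044699026615996 [[ 3.950000e-01  7.940000e-01 -4.610000e-01  1.126774e+03]
 [ 9.190000e-01 -3.400000e-01  2.020000e-01 -2.328300e+02]
 [ 4.000000e-03 -5.040000e-01 -8.640000e-01  1.435962e+03]
 [ 0.000000e+00  0.000000e+00  0.000000e+00  1.000000e+00]]
top [[478.36143268   0.         315.24801906]
 [  0.         478.36143268 201.33905198]
 [  0.           0.           1.        ]] -0.1351606271164327 [[-2.20000e-02 -9.98000e-01  6.00000e-02  3.41672e+02]
 [-1.00000e+00  2.20000e-02  4.00000e-03  8.79340e+01]
 [-6.00000e-03 -6.00000e-02 -9.98000e-01  1.79302e+03]
 [ 0.00000e+00  0.00000e+00  0.00000e+00  1.00000e+00]]
0.1 [ 198.58146033 -670.88531011  213.36442073] [-0.10104881 -0.69975302 -0.10172697  0.69984747] 91.21225145815 [-0.89867605  0.04757217 -0.13563384] -18.8
```

View pics/top1.png

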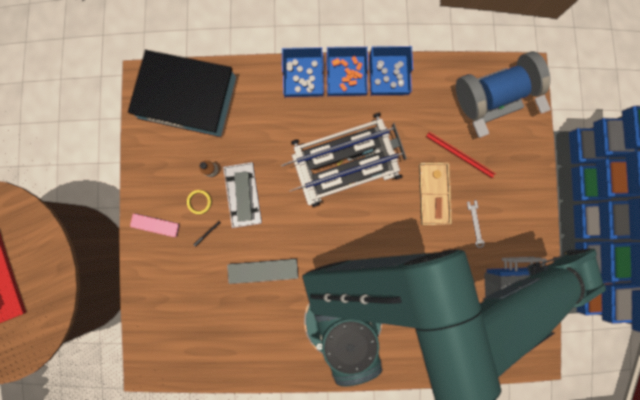

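View pics/scene1.png

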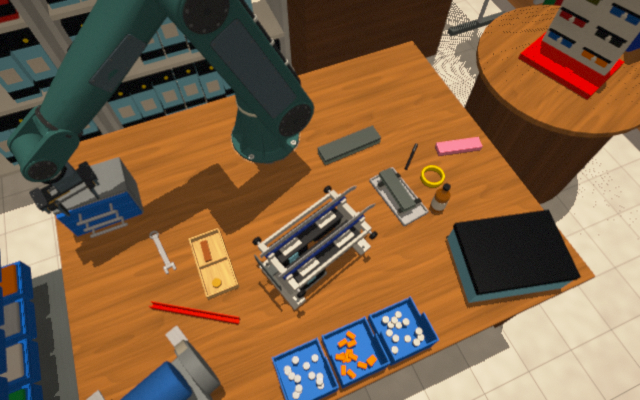

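The top view shows the stone in its steel tray at about (243,196). The jig is at about (347,160), with its dark heel stop on the right (400,140) and the toe to the left. The large grey-green block at (262,271) is a decoy. The scene view agrees: stone at (395,187), jig at (315,240).

Run:
```python
from h import *
c=cap('top');im=c['pixels'][105:240,215:425]
cv2.imwrite('pics/crop.png',cv2.cvtColor(cv2.resize(im,None,fx=3.8,fy=3.8,interpolation=cv2.INTER_CUBIC),cv2.COLOR_RGB2BGR))
print(onz(c,[[243,196]],60),onz(c,[[347,160]],215),onz(c,[[400,140]],195))
s=arm.observe();from scipy.spatial.transform import Rotation as R
print(np.round(R.from_quat(np.roll(s['ee_rot'],-1)).as_matrix(),3))
c=cap('wrist');T=c['world_from_camera'];print(np.round(T,3),c['intrinsics'][0])
```

```text
[[471.95556436 358.6291219   60.        ]] [[572.63743259 -13.6217276  215.        ]] [[ 640.48424764 -196.87247311  195.        ]]
[[-0.     0.284 -0.959]
 [ 0.001 -0.959 -0.284]
 [-1.    -0.001 -0.   ]]
[[ 2.84000e-01 -9.20000e-01 -2.70000e-01  2.74830e+02]
 [-9.59000e-01 -2.73000e-01 -8.00000e-02 -6.49328e+02]
 [-0.00000e+00  2.82000e-01 -9.59000e-01  3.82842e+02]
 [ 0.00000e+00  0.00000e+00  0.00000e+00  1.00000e+00]] [306.2235371    0.         321.65761632]
```

View pics/crop.png

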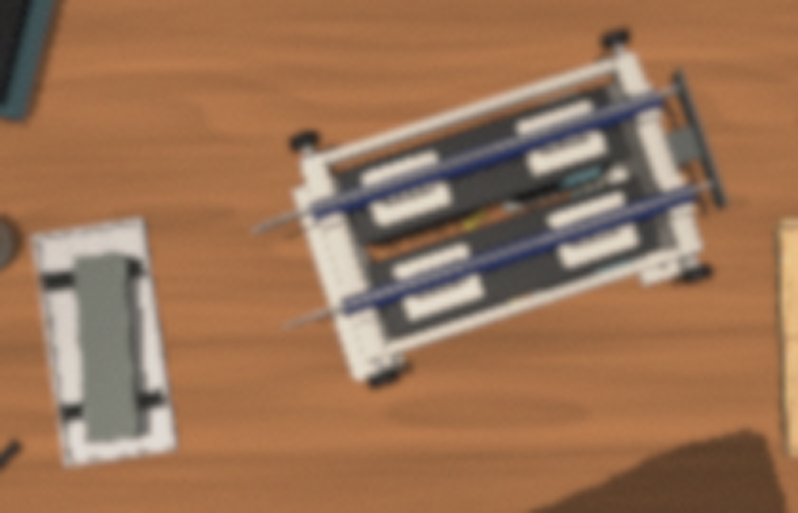

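Emit:
servo_tool --plan "-0.011 -0.022 -0.038 0; -0.011 -0.022 -0.038 0; -0.011 -0.022 -0.038 0; -0.011 -0.022 -0.038 0; -0.011 -0.022 -0.038 0"

```text
time: 0.82
ee_pos: [350.4, -510.6, 269.2]
ee_rot: [-0.101, -0.7, -0.101, 0.7]
wrist_force: [-0.7, -0.4, -0.0]
finger_gap: 90.9
```

Emit:
servo_tool --plan "-0.011 -0.022 -0.038 0; -0.011 -0.022 -0.038 0; -0.011 -0.022 -0.038 0; -0.011 -0.022 -0.038 0; -0.011 -0.022 -0.038 0"

```text
time: 1.45
ee_pos: [501.4, -351.2, 324.3]
ee_rot: [-0.101, -0.7, -0.101, 0.7]
wrist_force: [0.8, -0.5, -0.2]
finger_gap: 91.2
```

Emit:
servo_tool --plan "0 -0.043 -0.013 0; 0 -0.043 -0.013 0; 0 -0.043 -0.013 0; 0 -0.043 -0.013 0; 0 -0.043 -0.013 0"

```text
time: 2.08
ee_pos: [501.6, -126.4, 323.9]
ee_rot: [0.101, 0.7, 0.101, -0.7]
wrist_force: [1.0, -0.6, 0.1]
finger_gap: 91.2
```

Emit:
servo_tool --plan "0 -0.043 -0.013 0; 0 -0.043 -0.013 0; 0 -0.043 -0.013 0; 0 0 0 0"

```text
time: 2.58
ee_pos: [502.5, 9.1, 323.9]
ee_rot: [0.102, 0.7, 0.103, -0.7]
wrist_force: [0.1, 0.1, 0.0]
finger_gap: 91.2
```

Run:
```python
from h import *
import pickle
c=cap('wrist','w1.png');pickle.dump(c,open('w1.pkl','wb'))
```

```text
(no output)
```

View pics/w1.png

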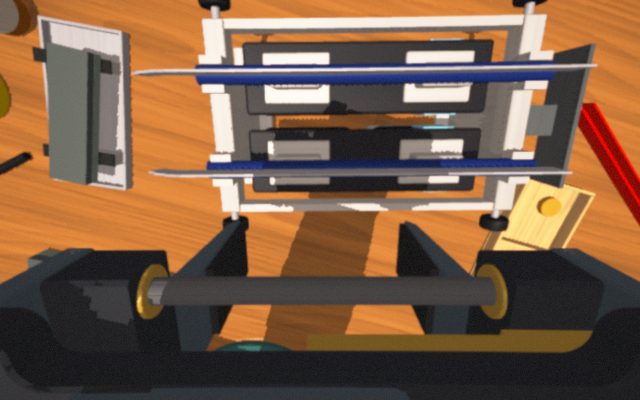

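Emit:
servo_tool --plan "0 -0.043 -0.01 0; 0 -0.043 -0.01 0; 0 -0.043 -0.01 0; 0 -0.043 -0.01 0; 0 -0.043 -0.01 0"

```text
time: 3.25
ee_pos: [489.9, 227.7, 324.0]
ee_rot: [0.101, 0.7, 0.101, -0.7]
wrist_force: [1.3, -0.2, -0.0]
finger_gap: 91.1
```

Emit:
servo_tool --plan "0 -0.043 -0.01 0; 0 -0.043 -0.01 0; 0.04 -0.03 0.015 0.1; 0.04 0 0 0.11; 0.04 0 0 0"

```text
time: 3.88
ee_pos: [461.9, 339.3, 202.7]
ee_rot: [0.027, 0.707, 0.027, -0.707]
wrist_force: [1.1, 0.1, -0.3]
finger_gap: 91.2
```

Run:
```python
from h import *
import pickle
print(arm.observe()['ee_pos'])
c=cap('wrist','w2.png');pickle.dump(c,open('w2.pkl','wb'))
```

```text
[461.86279633 339.3338195  202.73680217]
```

View pics/w2.png

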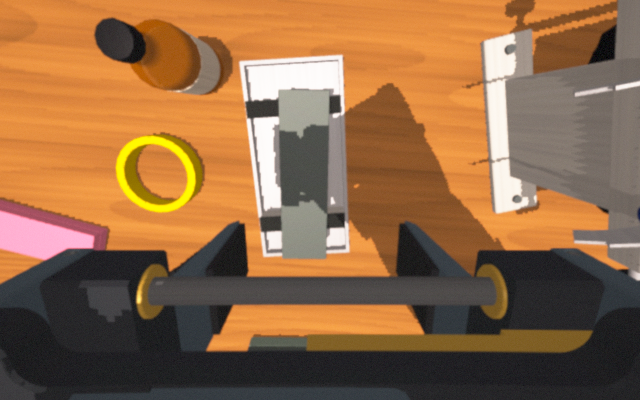

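w1 shows both blade edges: (135,72)–(597,66) and (150,173)–(572,172), with the heel stop on the right. w2 shows the stone top with corners at about (279,90), (333,90), (327,258) and (281,258), between the fingers' sides.

Run:
```python
from h import *
import pickle
c=pickle.load(open('w1.pkl','rb'));g=cv2.cvtColor(c['pixels'],cv2.COLOR_RGB2HSV).astype(int)
hs,d={},{}
for n,(r0,r1),(x0,x1) in(('R',(58,84),(210,590)),('L',(158,184),(225,565))):
    pts=[]
    sub=cv2.cvtColor(c['pixels'],cv2.COLOR_RGB2GRAY).astype(float)
    for x in range(x0,x1):
        # steel: low saturation; next to blue holder
        col=g[r0:r1,x]; m=(col[:,1]<60)&(col[:,2]>90)
        blue=(col[:,0]>105)&(col[:,0]<130)&(col[:,1]>120)
        if blue.sum()<3: continue
        b=np.where(blue)[0]; 
        # steel run adjacent to the blue on outer side
        if n=='R':
            k=b.min()-1
            while k>=0 and not m[k] and b.min()-k<4:k-=1
            e=k
            while e>=0 and m[e]: e-=1
            top,bot=e+1,k
        else:
            k=b.max()+1
            while k<len(m) and not m[k] and k-b.max()<4:k+=1
            e=k
            while e<len(m) and m[e]: e+=1
            top,bot=k,e-1
        if 1<=bot-top+1<=7: pts.append((x,r0+top,r0+bot))
    p=np.array(pts);print(n,len(p),p[::25].tolist())
    out=p[:,1]+.0 if n=='R' else p[:,2]+.0
    out=out+(.8 if n=='R' else -.8)
    f=np.polyfit(p[:,0],out,1)
    for _ in range(5):
        r=np.polyval(f,p[:,0])-out;k=abs(r)<1.2;f=np.polyfit(p[k,0],out[k],1)
    print(k.sum(),f)
    xs=np.array([230,400,560]);W=onz(c,np.c_[xs,np.polyval(f,xs)],215);d[n]=W;print(W.round(1))
    v=W[0]-W[-1];print('ang',np.degrees(np.arctan2(v[1],v[0])))
v=d['R'][0]-d['R'][-1]+d['L'][0]-d['L'][-1];u=v[:2]/np.hypot(*v[:2]);nrm=np.array([-u[1],u[0]])
print('sep',(d['L'][:,:2]@nrm).mean()-(d['R'][:,:2]@nrm).mean(),'ang',np.degrees(np.arctan2(u[1],u[0])))
H=onz(c,[[597,66],[571,172]],215);print('heel ends',H.round(1))
mid=H[:,:2].mean(0); offs=((d['L'][:,:2]@nrm).mean()+(d['R'][:,:2]@nrm).mean())/2
base=offs*nrm; s=(H[:,:2]@u); print('along',s)
for nm,a in(('heel',70),('mid',180),('toe',290)):print(nm,(base+u*(s.mean()+a)).round(1))
c=pickle.load(open('w2.pkl','rb'))
S=onz(c,[[279,90],[333,90],[327,258],[281,258]],60);print(S.round(1),np.linalg.norm(S-np.roll(S,-1,0),axis=1).round(1),S.mean(0))
v=(S[0]+S[1]-S[2]-S[3]);print('stone ang',np.degrees(np.arctan2(v[1],v[0])))
T=c['world_from_camera'];print(T[:3,3])
```

```text
R 210 [[210, 58, 64], [243, 58, 64], [290, 58, 64], [315, 58, 64], [414, 58, 63], [439, 58, 62], [464, 58, 62], [517, 58, 60], [542, 58, 60]]
204 [7.12781402e-17 5.88000000e+01]
[[ 596.2  115.5  215. ]
 [ 636.7  -19.6  215. ]
 [ 673.2 -145.4  215. ]]
ang 106.45599608776047
L 51 [[258, 170, 176], [350, 169, 175], [536, 168, 174]]
51 [-6.50976144e-03  1.76539204e+02]
[[ 499.9   95.6  215. ]
 [ 545.9  -54.3  215. ]
 [ 588.2 -193.2  215. ]]
ang 107.00025269354751
sep 96.69734546916652 ang 106.74232622665966
heel ends [[ 676.6 -176.9  215. ]
 [ 591.7 -202.2  215. ]]
along [-364.29173544 -364.04988039]
heel [ 616.5 -121.7]
mid [584.8 -16.4]
toe [553.2  88.9]
[[557.1 386.4  60. ]
 [561.  334.9  60. ]
 [383.6 326.2  60. ]
 [379.8 377.7  60. ]] [ 51.7 177.6  51.6 177.5] [470.37330776 356.32520524  60.        ]
stone ang 2.8005162431624875
[541.04282525 344.57416126 372.14721113]
```

Run:
```python
from h import *
import pickle
c=pickle.load(open('w1.pkl','rb'));P=c['pixels']
for x in(280,450): print(x,[(r,P[r,x].tolist()) for r in list(range(60,84,1))])
for x in(350,480): print(x,[(r,P[r,x].tolist()) for r in list(range(160,182,1))])
c=pickle.load(open('w2.pkl','rb'));P=c['pixels']
for r in (110,170,240): print(r,[(x,P[r,x].tolist()) for x in list(range(272,286,2))+list(range(322,350,2))])
```

```text
280 [(60, [253, 249, 242]), (61, [253, 249, 242]), (62, [252, 248, 240]), (63, [246, 235, 226]), (64, [168, 158, 161]), (65, [67, 71, 112]), (66, [34, 48, 111]), (67, [61, 69, 126]), (68, [157, 149, 173]), (69, [240, 231, 231]), (70, [244, 235, 232]), (71, [203, 189, 187]), (72, [129, 120, 118]), (73, [105, 97, 98]), (74, [96, 94, 113]), (75, [77, 87, 148]), (76, [59, 73, 148]), (77, [49, 64, 138]), (78, [38, 56, 128]), (79, [37, 54, 124]), (80, [28, 45, 113]), (81, [26, 44, 107]), (82, [29, 43, 102]), (83, [32, 42, 92])]
450 [(60, [245, 233, 223]), (61, [227, 212, 196]), (62, [160, 146, 147]), (63, [78, 76, 110]), (64, [35, 49, 111]), (65, [62, 72, 127]), (66, [124, 121, 155]), (67, [191, 182, 191]), (68, [221, 207, 204]), (69, [191, 179, 174]), (70, [128, 120, 117]), (71, [98, 92, 94]), (72, [85, 85, 104]), (73, [66, 73, 122]), (74, [46, 62, 132]), (75, [37, 58, 132]), (76, [37, 56, 127]), (77, [30, 48, 119]), (78, [32, 46, 114]), (79, [31, 44, 109]), (80, [31, 44, 103]), (81, [49, 54, 100]), (82, [97, 96, 113]), (83, [168, 156, 155])]
350 [(160, [19, 28, 67]), (161, [16, 33, 71]),
[... 1718 characters left out ...]
), (334, [150, 139, 138]), (336, [149, 140, 139]), (338, [150, 140, 138]), (340, [150, 140, 139]), (342, [137, 128, 126]), (344, [143, 133, 131]), (346, [134, 107, 91]), (348, [123, 76, 36])]
240 [(272, [251, 246, 243]), (274, [251, 245, 242]), (276, [250, 245, 242]), (278, [250, 244, 241]), (280, [244, 235, 230]), (282, [164, 160, 151]), (284, [146, 145, 133]), (322, [143, 144, 131]), (324, [142, 143, 133]), (326, [196, 186, 178]), (328, [249, 243, 240]), (330, [249, 243, 240]), (332, [249, 243, 239]), (334, [249, 242, 239]), (336, [249, 242, 240]), (338, [249, 242, 240]), (340, [246, 239, 236]), (342, [247, 240, 237]), (344, [243, 234, 231]), (346, [239, 230, 226]), (348, [232, 212, 200])]
```

Run:
```python
from h import *
import pickle
c=pickle.load(open('w1.pkl','rb'));P=c['pixels'].astype(float).mean(2)
D={}
for n,(a,b),xs in(('R',(69.7,-1.7/170),range(230,560)),('L',(173.7+.4,-.7/130),range(240,550))):
    q=[]
    for x in xs:
        r=a+b*(x-280);i=np.arange(int(round(r))-2,int(round(r))+3);w=P[i,x];w=w-w.min()+1e-3
        q.append((x,(i*w**2).sum()/(w**2).sum()))
    q=np.array(q);f=np.polyfit(q[:,0],q[:,1],1)
    k=abs(np.polyval(f,q[:,0])-q[:,1])<.7;f=np.polyfit(q[k,0],q[k,1],1)
    X=np.array([230,400,550]);D[n]=onz(c,np.c_[X,np.polyval(f,X)],215)[:,:2];print(n,k.sum(),f,D[n].round(1).tolist())
v=sum(D[n][0]-D[n][2] for n in D);u=v/np.hypot(*v);m=np.array([-u[1],u[0]])
l,r=[(D[n]@m) for n in'LR'];print('sep',l-r,'ang',np.degrees(np.arctan2(u[1],u[0])))
s=(onz(c,[[597,66.5],[571,172.5]],215)[:,:2]@u);print('heel s',s)
b=(l.mean()+r.mean())/2*m
for nm,a in(('heel',70),('mid',180),('toe',290)):print(nm,(b+u*(s.mean()+a)).round(1))
c=pickle.load(open('w2.pkl','rb'))
L=onz(c,[[278.3,110],[279.7,170],[281.2,240]],60);Rr=onz(c,[[328.6,110],[327,170],[325.4,240]],60)
for E in(L,Rr):
    d=E[0]-E[2];print('edge ang',np.degrees(np.arctan2(d[1],d[0])))
print('width',np.linalg.norm(L-Rr,axis=1))
E=onz(c,[[303.5,89.5],[303.3,258]],60);print(E,np.linalg.norm(E[0]-E[1]),E.mean(0))
q=arm.observe();from scipy.spatial.transform import Rotation as R
M=R.from_quat(np.roll(q['ee_rot'],-1)).as_matrix();print('jaw ang',np.degrees(np.arctan2(M[1,1],M[0,1])),M.round(3).tolist(),q['ee_pos'])
print('tool shift',M.T@(np.r_[E.mean(0)[:2],28.5]-q['ee_pos']))
```

```text
R 330 [-1.26910406e-02  7.33432129e+01] [[587.4, 113.7], [629.9, -22.2], [665.9, -140.5]]
L 289 [-6.99471510e-03  1.76222535e+02] [[500.3, 95.7], [546.3, -54.1], [586.1, -184.4]]
sep [88.60638154 89.3121017  89.19437471] ang 107.08815837532214
heel s [-367.98567729 -367.21446245]
heel [ 613.9 -122.6]
mid [581.5 -17.5]
toe [549.2  87.7]
edge ang 3.3843301201421956
edge ang 3.255437173261201
width [49.05108605 48.76865903 48.74077629]
[[559.32235186 363.08565836  60.        ]
 [381.63551103 352.77976968  60.        ]] 177.9854621726845 [470.47893145 357.93271402  60.        ]
jaw ang -85.59702208658621 [[-0.005, 0.077, -0.997], [-0.004, -0.997, -0.077], [-1.0, 0.003, 0.005]] [459.75933788 337.66806097 197.6734149 ]
tool shift [169.04597226 -19.91007142 -13.12472768]
```

Emit:
servo_tool --plan "0.02 -0.01 -0.007 0.01; 0.03 -0.01 -0.006 0.009; 0.03 0 0 0; 0.03 0 0 0; 0.01 0 0 0"

```text
time: 4.55
ee_pos: [473.1, 359.8, 83.0]
ee_rot: [-0.021, -0.706, -0.02, 0.707]
wrist_force: [0.3, -0.5, 1.1]
finger_gap: 91.4
```

Emit:
servo_tool --plan "0.025 0 0 0; 0.015 0 0 0; 0.009 0 0 0; 0 0 0 0; 0 0 0 0"

```text
time: 5.18
ee_pos: [473.4, 361.1, 35.6]
ee_rot: [0.021, 0.707, 0.021, -0.707]
wrist_force: [0.5, 1.4, -0.5]
finger_gap: 91.0
```

Run:
```python
from h import *
s=arm.observe();print(s['time'],s['ee_pos'],s['ee_rot'],s['wrist_force'])
c=cap('wrist','w3.png')
```

```text
5.175 [473.37001688 361.1210993   35.62723792] [ 0.02060757  0.70704719  0.02095409 -0.70655539] [ 0.51711922  1.44315719 -0.48595978]
```

View pics/w3.png

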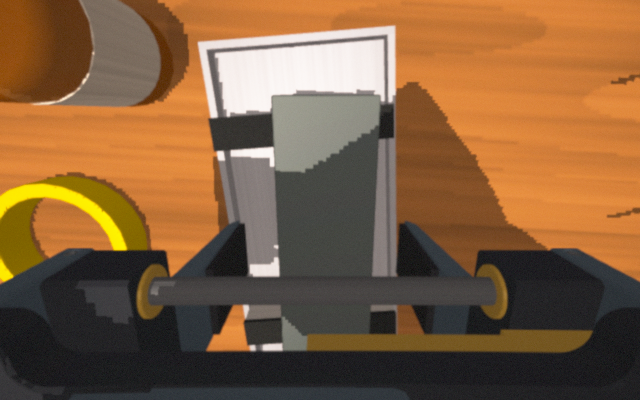

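The stone's midline is at column 327, against 321.7 for the jaw centre, so it is about 2.6 mm off. The angle matches.

Run:
```python
from h import *
for i in range(6):
    cap('wrist');s=arm.observe();print(s['time'],s['ee_pos'].round(1),np.array(s['wrist_force']).round(2),np.round(s['ee_rot'],4))
```

```text
5.275 [473.3 361.1  35.6] [-0.11 -0.5   0.83] [ 0.0206  0.7071  0.021  -0.7065]
5.325 [473.3 361.1  35.5] [-0.41  0.23  0.23] [ 0.0206  0.707   0.021  -0.7066]
5.375 [473.2 361.   35.4] [-0.32 -0.54  0.27] [ 0.0207  0.707   0.0209 -0.7066]
5.425 [473.2 361.   35.3] [ 0.13 -0.69 -0.04] [ 0.0207  0.707   0.0209 -0.7066]
5.475 [473.1 360.9  35.2] [0.1  0.94 0.52] [ 0.0207  0.7069  0.0209 -0.7067]
5.525 [473.1 360.9  35.1] [-0.06 -0.13 -0.14] [ 0.0207  0.7069  0.0208 -0.7067]
```

Emit:
servo_tool --plan "0.004 0.0028 0.0025 0; 0.0026 0 0 0; 0 0 0 0"

```text
time: 5.9
ee_pos: [470.5, 357.8, 28.0]
ee_rot: [-0.021, -0.707, -0.021, 0.707]
wrist_force: [0.2, -0.3, -0.5]
finger_gap: 90.6
```

Emit:
servo_tool --plan "0 0 0 0; 0 0 0 0; 0 0 0 0; 0 0 0 0; 0 0 0 0" --jaw 50 --newtons 25

```text
time: 6.52
ee_pos: [470.7, 358.0, 28.4]
ee_rot: [0.021, 0.707, 0.021, -0.707]
wrist_force: [-0.8, 1.4, -0.3]
finger_gap: 49.8
```

Emit:
servo_tool --plan "0 0 0 0; 0 0 0 0; 0 0 0 0; 0 0 0 0; 0 0 0 0"

```text
time: 7.15
ee_pos: [470.7, 358.0, 28.4]
ee_rot: [0.021, 0.707, 0.021, -0.707]
wrist_force: [-0.3, 2.5, 0.6]
finger_gap: 50.1
```

Emit:
servo_tool --plan "-0.01 0 0 0; -0.03 0 0 0; -0.05 0 0 0; -0.05 0 0 0; -0.05 0 0 -0.06" --jaw 40

```text
time: 7.78
ee_pos: [470.0, 357.3, 220.0]
ee_rot: [-0.043, -0.706, -0.042, 0.706]
wrist_force: [1.1, 0.7, -5.3]
finger_gap: 49.8
```

Emit:
servo_tool --plan "-0.05 0 0 -0.06; -0.02 0 0 -0.06; 0 0 0 -0.061; 0 0.02 0 0; 0 0.042 0 0"

```text
time: 8.4
ee_pos: [488.5, 297.7, 287.9]
ee_rot: [-0.106, -0.699, -0.106, 0.7]
wrist_force: [1.2, -0.1, -5.0]
finger_gap: 50.1
```

Emit:
servo_tool --plan "0 0.042 0 0; 0 0.042 0 0; 0 0.042 0 0; 0 0.042 0 0; 0 0.042 0 0"

```text
time: 9.02
ee_pos: [550.5, 95.7, 288.0]
ee_rot: [-0.105, -0.699, -0.105, 0.7]
wrist_force: [0.8, 0.4, -5.2]
finger_gap: 49.7
```

Emit:
servo_tool --plan "0 0.042 0 0; 0 0.042 0 0; 0 0.042 0 0; 0 0.042 0 0; 0 0.041 0.004 0"

```text
time: 9.65
ee_pos: [608.2, -105.0, 287.9]
ee_rot: [-0.105, -0.699, -0.105, 0.7]
wrist_force: [0.5, 0.1, -5.6]
finger_gap: 49.8
```

Emit:
servo_tool --plan "0 0.02 0 0; 0 0 0 0; 0 0 0 0; 0 0 0 0; 0 0 0 0"

```text
time: 10.28
ee_pos: [614.7, -121.3, 288.4]
ee_rot: [0.106, 0.699, 0.106, -0.699]
wrist_force: [0.7, -0.7, -4.9]
finger_gap: 49.9
```

Run:
```python
from h import *
import pickle
from scipy.spatial.transform import Rotation as R
q=arm.observe();M=R.from_quat(np.roll(q['ee_rot'],-1)).as_matrix();print(q['time'],q['ee_pos'],'jaw ang',np.degrees(np.arctan2(M[1,1],M[0,1])),M.round(4).tolist(),q['wrist_force'],q['wrist_torque'],q['finger_gap'])
print('shift',M.T@(np.r_[613.9,-122.6,208.5]-q['ee_pos']))
c=cap('wrist','w4.png');pickle.dump(c,open('w4.pkl','wb'))
```

```text
10.275 [ 614.70211252 -121.28152901  288.41431878] jaw ang -72.77900941660127 [[-0.0, 0.2961, -0.9552], [0.0, -0.9552, -0.2961], [-1.0, -0.0, -0.0]] [ 0.7495724  -0.71672536 -4.88795989] [0.01023355 0.02739988 0.0512516 ] 49.899590202156396
shift [79.91425771  1.02570679  1.15734077]
```

View pics/w4.png

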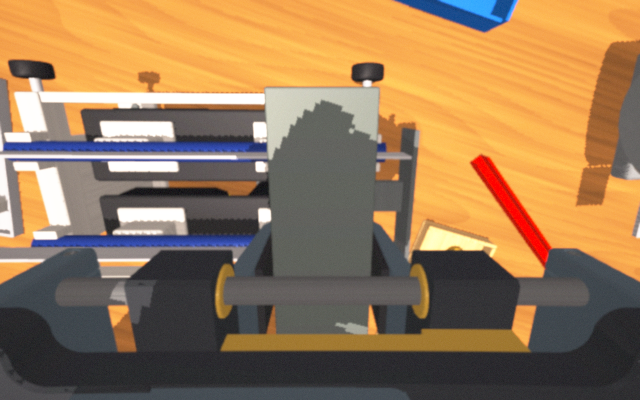

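w4 shows the stone held level, its far end at row 87 (columns 266–379). The right blade runs level at row 156 to its heel end at (410,155).

Run:
```python
from h import *
import pickle
c=pickle.load(open('w4.pkl','rb'));q=arm.observe();p=q['ee_pos'][:2]
y=np.array([.2961,-.9552]);z=np.array([-.9552,-.2961])
for nm,px,h in(('stone end',[[266.5,87.5],[379,87.5]],320),('Rblade',[[20,157],[240,156],[410,155]],215)):
    W=onz(c,px,h)[:,:2]-p;print(nm,'tool y',(W@y).round(1),'tool z',(W@z).round(1))
```

```text
stone end tool y [-22.5  24.9] tool z [-88.6 -88.6]
Rblade tool y [-234.   -63.8   70.6] tool z [-43.5 -44.9 -45.7]
```

Emit:
servo_tool --plan "0.015 0.001 0.001 0; 0.02 0 0 0; 0.018 0 0 0; 0.01 0 0 0; 0.006 0 0 0"

```text
time: 10.95
ee_pos: [614.0, -123.1, 218.4]
ee_rot: [-0.106, -0.699, -0.106, 0.699]
wrist_force: [-0.1, 0.5, -4.6]
finger_gap: 49.6
```

Emit:
servo_tool --plan "0.003 0 0 0; 0.002 0 0 0; 0.001 0 0 0; 0 0 0 0; 0 0 0 0"

```text
time: 11.58
ee_pos: [614.2, -123.2, 213.5]
ee_rot: [0.106, 0.699, 0.106, -0.699]
wrist_force: [0.2, -0.6, -5.0]
finger_gap: 50.0
```

Emit:
servo_tool --plan "0.0004 0 0 0; 0.0004 0 0 0; 0.0004 0 0 0; 0.0004 0 0 0; 0.0004 0 0 0"

```text
time: 12.2
ee_pos: [614.1, -123.2, 211.3]
ee_rot: [-0.106, -0.699, -0.106, 0.699]
wrist_force: [-0.1, 0.3, -4.5]
finger_gap: 49.8
```

Emit:
servo_tool --plan "0.0004 0 0 0; 0.0004 0 0 0; 0.0004 0 0 0; 0.0003 0 0 0; 0.0002 0 0 0"

```text
time: 12.82
ee_pos: [614.1, -123.2, 209.6]
ee_rot: [-0.106, -0.699, -0.106, 0.699]
wrist_force: [-0.7, 0.0, -6.6]
finger_gap: 50.0
```

Emit:
servo_tool --plan "0.0002 0 0 0; 0.0002 0 0 0; 0.0002 0 0 0; 0.0002 0 0 0; 0 0 0 0"

```text
time: 13.45
ee_pos: [614.2, -123.2, 208.8]
ee_rot: [0.106, 0.699, 0.106, -0.699]
wrist_force: [-0.3, -0.1, -4.8]
finger_gap: 49.7
```

Emit:
servo_tool --plan "0.0002 0 0 0; 0.0002 0 0 0; 0.0002 0 0 0; 0 0 0 0; 0 0 0 0"

```text
time: 14.08
ee_pos: [614.1, -123.2, 208.4]
ee_rot: [0.106, 0.699, 0.106, -0.699]
wrist_force: [-2.2, 1.2, -0.5]
finger_gap: 49.9
```

Emit:
servo_tool --plan "0.0002 0 0 0; 0.0002 0 0 0; 0 0 0 0; 0 0 0 0"

```text
time: 14.58
ee_pos: [614.2, -123.2, 208.4]
ee_rot: [0.106, 0.699, 0.106, -0.699]
wrist_force: [-4.9, 0.9, 5.1]
finger_gap: 49.6
```

Emit:
servo_tool --plan "-0.0003 0 0 0; 0 0 0 0; 0 0 0 0"

```text
time: 14.95
ee_pos: [614.2, -123.2, 208.3]
ee_rot: [0.106, 0.699, 0.106, -0.699]
wrist_force: [-4.4, 1.5, 6.1]
finger_gap: 49.8
```

Emit:
servo_tool --plan "0 0 0 0; 0 0 0 0; 0 0 0 0; 0 0 0 0" --jaw 60 --newtons 3

```text
time: 15.45
ee_pos: [614.2, -123.2, 208.1]
ee_rot: [0.106, 0.699, 0.106, -0.699]
wrist_force: [0.0, -0.1, 0.4]
finger_gap: 55.0
```

Run:
```python
from h import *
import pickle
for i in range(3):
    c=cap('wrist','w5.png');q=arm.observe();print(q['ee_pos'],q['wrist_force'],q['wrist_torque'],q['finger_gap'])
```

```text
[ 614.1856914  -123.1739591   208.13611868] [-2.00717972e-04 -4.12059782e-01  9.93954613e-02] [-0.01984824 -0.00249671  0.0506236 ] 54.61068987449176
[ 614.16899279 -123.21416397  208.11637865] [ 0.51306816  0.98104579 -0.20849544] [-0.00885885 -0.03161124 -0.00193754] 54.68429890806229
[ 614.15107358 -123.18650712  208.10918636] [ 0.29022965 -0.49185857  0.71197413] [-0.00339191  0.01500006 -0.02030002] 54.69295337292572
```

View pics/w5.png

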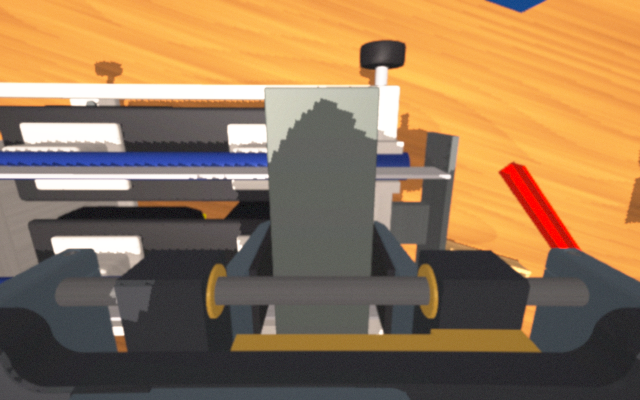

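The stone rests square with the fingers free. The right blade is at about rows 171–176. I'll measure its angle in the tool frame before the stroke.

Run:
```python
from h import *
c=cap('wrist');P=c['pixels'].astype(float).mean(2);q=arm.observe();p=q['ee_pos'][:2]
y=np.array([.2961,-.9552]);z=np.array([-.9552,-.2961])
for x in(20,240,390,430):print(x,P[162:184,x].astype(int).tolist())
pk=[]
for x in list(range(20,255))+list(range(385,440)):
    i=np.arange(170,180);g=np.diff(P[169:180,x]);k=g.argmax();pk.append((x,170+k-.5))
pk=np.array(pk);W=onz(c,pk,215)[:,:2]-p;f=np.polyfit(W@y,W@z,1);r=np.polyval(f,W@y)-W@z;k=abs(r)<1.5
print(k.sum(),np.polyfit((W@y)[k],(W@z)[k],1))
for cols in((279.,381.),):pass
```

```text
20 [77, 66, 69, 88, 122, 132, 136, 136, 135, 135, 138, 174, 235, 250, 250, 245, 172, 83, 67, 67, 70, 68]
240 [112, 109, 102, 88, 103, 125, 135, 139, 140, 140, 137, 162, 221, 252, 254, 254, 240, 164, 166, 187, 191, 189]
390 [67, 73, 74, 78, 95, 121, 136, 141, 143, 143, 140, 145, 153, 166, 173, 169, 138, 104, 124, 150, 173, 189]
430 [66, 70, 66, 73, 98, 123, 136, 142, 140, 141, 140, 146, 153, 165, 171, 167, 138, 91, 72, 68, 69, 70]
290 [ 2.34065422e-03 -4.65739212e+01]
```

Emit:
servo_tool --plan "0 0 0 0; 0 0 0 0; 0 0 0 0; 0 0 0 0; 0 0 0 0" --jaw 45 --newtons 3

```text
time: 16.27
ee_pos: [614.2, -123.2, 208.1]
ee_rot: [0.106, 0.699, 0.106, -0.699]
wrist_force: [-0.3, 0.7, -0.6]
finger_gap: 49.9
```

Emit:
servo_tool --plan "0 -0.002 0 0; 0 -0.004 0 0; 0 -0.006 0 0; 0 -0.008 0 0; 0 -0.008 0 0"

```text
time: 16.9
ee_pos: [605.6, -95.8, 208.1]
ee_rot: [-0.106, -0.699, -0.106, 0.699]
wrist_force: [1.0, -2.4, -1.1]
finger_gap: 50.1
```

Emit:
servo_tool --plan "0 -0.009 0 0; 0 -0.009 0 0; 0 -0.009 0 0; 0 -0.009 0 0; 0 -0.009 0 0"

```text
time: 17.52
ee_pos: [592.4, -52.9, 208.2]
ee_rot: [-0.106, -0.699, -0.106, 0.699]
wrist_force: [1.0, -2.5, -1.7]
finger_gap: 49.9
```

Emit:
servo_tool --plan "0 -0.009 0 0; 0 -0.009 0 0; 0 -0.009 0 0; 0 -0.009 0 0; 0 -0.009 0 0"

```text
time: 18.15
ee_pos: [579.1, -9.9, 208.1]
ee_rot: [-0.106, -0.699, -0.106, 0.699]
wrist_force: [1.3, -2.5, -1.5]
finger_gap: 50.0
```

Emit:
servo_tool --plan "0 -0.009 0 0; 0 -0.009 0 0; 0 -0.009 0 0; 0 -0.009 0 0; 0 -0.009 0 0"

```text
time: 18.77
ee_pos: [565.8, 33.1, 208.1]
ee_rot: [-0.106, -0.699, -0.106, 0.699]
wrist_force: [1.2, -2.8, -0.7]
finger_gap: 50.3
```

Emit:
servo_tool --plan "0 -0.009 0 0; 0 -0.009 0 0; 0 -0.009 0 0; 0 -0.008 0 0; 0 -0.007 0 0"

```text
time: 19.4
ee_pos: [553.4, 73.2, 208.1]
ee_rot: [-0.106, -0.699, -0.106, 0.699]
wrist_force: [0.5, -2.6, -0.8]
finger_gap: 50.0
```

Emit:
servo_tool --plan "0 -0.006 0 0; 0 -0.005 0 0; 0 -0.003 0 0; 0 -0.001 0 0; 0 0 0 0"

```text
time: 20.02
ee_pos: [549.1, 87.2, 208.1]
ee_rot: [-0.105, -0.699, -0.106, 0.699]
wrist_force: [1.2, 0.8, 0.2]
finger_gap: 49.9
```

Run:
```python
from h import *
cap('wrist');q=arm.observe();print(q['time'],q['ee_pos'],q['wrist_force'],q['wrist_torque'],q['finger_gap'],np.array(q['ee_pos'][:2])-[549.2,87.7])
```

```text
20.075 [549.13042245  87.15360118 208.15284011] [ 0.50827998  1.53941901 -0.01473737] [0.16038117 0.0528334  0.07780955] 49.91213080375563 [-0.06957755 -0.54639882]
```

Now I'll open gradually, then rise straight up and back away for a look.

Emit:
servo_tool --plan "0 0 0 0; 0 0 0 0; 0 0 0 0; 0 0 0 0" --jaw 62

```text
time: 20.58
ee_pos: [549.2, 87.0, 208.2]
ee_rot: [-0.106, -0.699, -0.106, 0.699]
wrist_force: [-0.4, -0.2, 0.3]
finger_gap: 56.6
```

Emit:
servo_tool --plan "0 0 0 0; 0 0 0 0; 0 0 0 0; 0 0 0 0; 0 0 0 0" --jaw 90

```text
time: 21.2
ee_pos: [549.2, 87.0, 208.1]
ee_rot: [-0.106, -0.699, -0.106, 0.699]
wrist_force: [0.4, 0.7, 0.4]
finger_gap: 81.6
```

Emit:
servo_tool --plan "-0.005 0 0 0; -0.015 0 0 0; -0.025 0 0 0; -0.04 0 0 0; -0.04 0 0 0"

```text
time: 21.82
ee_pos: [549.1, 87.0, 335.5]
ee_rot: [0.106, 0.699, 0.106, -0.699]
wrist_force: [-0.5, -0.6, 0.9]
finger_gap: 82.1
```

Emit:
servo_tool --plan "-0.04 0 0.01 0; -0.02 0 0.02 0; 0 0 0.02 0; 0 0 0 0; 0 0 0 0"

```text
time: 22.45
ee_pos: [501.3, 72.2, 392.4]
ee_rot: [-0.106, -0.699, -0.106, 0.7]
wrist_force: [0.3, 0.3, 0.8]
finger_gap: 82.0
```

Run:
```python
from h import *
import pickle
c=cap('wrist','w6.png');pickle.dump(c,open('w6.pkl','wb'));q=arm.observe();print(q['time'],q['ee_pos'],q['wrist_force'])
```

```text
22.5 [501.47382263  72.28053651 392.42615822] [-0.40928173  0.54176988 -0.40535154]
```

View pics/w6.png

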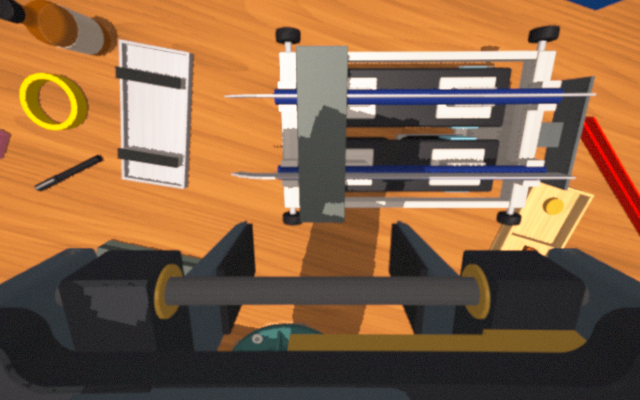

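The stone lies across both blades at the toe third, with corners at about (298,46), (348,46), (344,221) and (298,221). The blade heel ends are at (594,95) and (574,178). I'll check its pose, then hand in.

Run:
```python
from h import *
import pickle
c=pickle.load(open('w6.pkl','rb'))
S=onz(c,[[298,46],[348,46],[344,221],[299,221]],240);C=S.mean(0);v=S[0]+S[1]-S[2]-S[3]
H=onz(c,[[594,95.5],[574,178]],215)[:,:2].mean(0)
print(C,np.linalg.norm(S-np.roll(S,-1,0),axis=1),'ang',np.degrees(np.arctan2(v[1],v[0])),'want 17.1; from heel end',np.linalg.norm(C[:2]-H),'want 290; expected centre 549.2 87.7')
arm.close_job()
```

```text
[549.00291125  85.42398582 240.        ] [ 47.44489006 176.63209688  50.25080961 176.64872844] ang 16.707526649863002 want 17.1; from heel end 287.0837458387348 want 290; expected centre 549.2 87.7
the job is handed in; nothing more can be done
```

The stone is lying square across both blades over the toe third, same side up, and the job is handed in (about 22.5 s on the robot's clock).

- **Laying down:** I gripped the stone across its 50 mm and set it down over the heel third. The wrist reading rose to about 6 N upward, so the blades carried about 11 N in all at touchdown. I then let go, and the stone lay there under its own weight.
- **Stroke:** I closed again at 3 N and drew it 220 mm towards the toe in one pass. The drag was about 2.5–3 N and the gripper height stayed within 0.1 mm. I then opened the jaws and lifted straight up.
- **Last check:** the final picture put the stone's centre at (549.0, 85.4), about 2 mm from the toe spot. It was 287 mm from the heel ends, against 290 wanted. Its angle was 16.7°, against 17.1° for square, which is within what the picture can measure.
- **Bench:** everything else visible in that picture was where it had been; the wrench and most of the parts tray were out of its view.

No check failed. Two smaller ones were slightly off: the blade spacing measured about 89 mm against the 90 given, and the stone's length 177–178 mm against 180. I took both as calibration and pixel error.

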